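Find the rocking container cover on the prep rail and hold it home

ROBOT

A 7-joint arm with a two-finger parallel gripper is mounted at the origin on the work surface. World frame = base frame: x ahead of the robot, y to its left, z up, the work surface at z = 0. Lengths are in m, angles in rad, forces in N, time in s.
With the tool pointing down it reaches from about 0.4 to 0.9 m from the base axis. Payload 5.5 kg.
Tool frame: the origin (TCP) lies midway between the tips of the shut fingers; the grasp point (between the pads) lies 19 mm behind it; z points along the fingers, y is the direction in which the jaws open and shut (so a half turn about z gives the same grasp; the last joint's range is limited). The gripper opens to 85 mm and grips with 20 to 120 N. Pads are 22 mm wide; open, the fingers measure 114 mm over their backs; the gripper's body (76 mm by 85 mm) begins 54 mm behind the grasp point. The pads swing forward as they close: fully open they stand 13 mm farther back than shut.
Start: joints at [-0.894, 0.501, -0.427, 1.55, 0.221, 1.138, -0.21], TCP at [0.261, 0.595, 0.231] pointing down, gripper open.
Joint ranges: [-2.88, 2.88], [-0.31, 2.03], [-1.54, 1.56], [0.2, 2.42], [-1.41, 4.55], [0.19, 2.02], [-2.57, 2.57]. Speed limits (rad/s): [2.57, 2.57, 3.14, 3.14, 3.14, 3.14, 3.14].

INTERFACE

Orientations are given as a 3x3 rotation matrix whose columns are the frame's x, y, z axes.
In Python, from station import env gives the robot as it stands.
- The arm moves only by the tool step_arm, never from a script. Its argument "moves" is a list that holds one entry, the list of rows, each a list of 4 numbers: the shift along the tool's x, y, z in mm, then the turn about the tool's z in rad. A call has 1 to 10 rows; each row shifts and turns the commanded pose from where the row before left it, along the tool's axes as they then stand; what a row does not reach is not made up. A row lasts 1/8 s, in which the tool goes at most 62.5 mm and 10.7 degrees, less where a joint would pass 70% of its speed; a pose out of reach is approached as far as the arm can. A call is refused whole if a number of a shift passes 62.5 or a number of a turn 0.188, either way. A call with a gripper value outside its range is refused whole. "grip" is the closure, from 0 (fully open) to 1 (shut), set as the call begins (left out, the last holds). The fingers move at their own pace and stop on an object; "force" is the grip in N (left out, the last holds). Time passes only in rows, so rows that do not move let the fingers close. It gives the time, the measured TCP pose, the force and the opening at its end, in the units of the state.
- env.sense(): the state, without advancing time (a new reading comes with each control period).
- env.read_camera(name): name is "side" or "top"; returns a dict with "frame" (400x640x3 uint8, red, green, blue), "range_z" (400x640 float32, m along the optical axis (not along the pixel's ray), 0 where there is no reading), "intrinsics" (3x3 intrinsics, pixels), "R" (3x3) and "t" (3): a world point X has camera coordinates R X + t. Camera axes: x right, y down, z forward; pixel columns grow to the right and rows downward; lengths in m; the calibration is good to about 2 mm. A picture is of the moment at which its call begins.
- env.hand_in(): hands the job in, once; it reports no verdict.
The state is a dict: "time_s": time; "joints": joint angles; "qd": joint speeds; "tau": joint torques, N m; "tcp_pos": TCP position; "tcp_rot": TCP orientation; "force": force on the tool from outside, world axes, zero at the start; "moment": the same for the moment, N m; "finger_gap": finger opening in m.
Only numpy, scipy, OpenCV 4.12 (cv2) and the standard library are available. Lean on these libraries where they do the work, as an engineer would, in place of code of your own. Each camera call takes 0.05 s, during which the arm holds its last target.

TASK

One of the four identical steel covers on the prep rail is loose: with the fingertips, press the covers lightly near their ends until you feel one rock, then press that one down in its middle until it is fully home and level. Its gasket is stiff and would lift it again, so finish while still holding it down there. Do not lift or shift any cover, and leave the ramekin, shaker, spoon and spatula beside them where they are.

Things in the scene. Friction and masses are not known exactly. Their poses are not given: they have to be found in the camera images.
- rail: fixed steel prep rail, 180 (its x) x 530 (its y) x 70 mm high; origin: centre of its underside. Four covered containers stand in it in a row at y = +205, +100, -100, -205 mm; a bare bay in the middle holds a ramekin and a shaker. All cover tops start level, 99 mm above the table, so the loose one (any of the four) cannot be told by eye
- gasket (a joint): squeeze of the springy 24 mm pad under the loose cover's middle: 0 m standing proud, 0.005 fully home on its rim (lower than the others'). 2-3 N down at 40 mm from its centre along x tips it about 0.1 rad: that spot sinks 2-3.5 mm, the far end rises; it levels when let go. Pressed in the middle it sinks from 3-5 N, is home at 6-8 N, then rigid; let go, it springs up
- cover_0: steel container cover, one of four alike: flat plate 120 (its x) x 90 (its y) x 4 mm with a skirt to 18 mm below its top; 0.2 to 0.33 kg, loose, 2.5 mm play around the container. Origin: centre of the top face, z up. If sound, it is rigid when pressed within 45 mm (x) and 35 mm (y) of its centre. Axes as the rail's; the cover at the rail's +y end
- cover_1: steel container cover, one of four alike: flat plate 120 (its x) x 90 (its y) x 4 mm with a skirt to 18 mm below its top; 0.2 to 0.33 kg, loose, 2.5 mm play around the container. Origin: centre of the top face, z up. If sound, it is rigid when pressed within 45 mm (x) and 35 mm (y) of its centre. Axes as the rail's; the cover between that one and the middle bay
- cover_2: steel container cover, one of four alike: flat plate 120 (its x) x 90 (its y) x 4 mm with a skirt to 18 mm below its top; 0.2 to 0.33 kg, loose, 2.5 mm play around the container. Origin: centre of the top face, z up. If sound, it is rigid when pressed within 45 mm (x) and 35 mm (y) of its centre. Axes as the rail's; the cover on the -y side of the middle bay
- cover_3: steel container cover, one of four alike: flat plate 120 (its x) x 90 (its y) x 4 mm with a skirt to 18 mm below its top; 0.2 to 0.33 kg, loose, 2.5 mm play around the container. Origin: centre of the top face, z up. If sound, it is rigid when pressed within 45 mm (x) and 35 mm (y) of its centre. Axes as the rail's; the cover at the rail's -y end
- ramekin: bystander: white ramekin, 64 mm across, 40 mm high, standing in the rail's middle bay; origin under its centre
- shaker: bystander: small glass shaker, 36 mm across, 72 mm high, standing in the rail's middle bay nearer the robot; origin under its centre
- spoon: bystander: spoon lying on the table to the right; origin under its middle
- spatula: bystander: spatula lying on the table to the left; origin under its middle
Mind the look-alikes: they are no part of the job. Leave any purple or red look-alike of the cover_3 alone.

How it is judged:
On the way, in this order (a step that is already met when the one before it is completed fails the run):
1. the loose cover rocks under a press near its edge (tips by more than 0.05 rad) (angle between any of cover_0, cover_1, cover_2, cover_3's own z axis and vertical above 0.05 rad), for 0.05 s.
2. the loose cover is pressed home (gasket squeezed by more than 4 mm) (value of joint gasket above 0.004 m and angle between each of cover_0, cover_1, cover_2, cover_3's own z axis and vertical below 0.03 rad), for 0.2 s.
At the end, for the whole second after the job is handed in: The loose cover is held home by the fingers (gasket squeezed by more than 4 of its 5 mm, finger force on a cover above 2 N), all covers level within 0.03 rad, at rest and within 15 mm of their starting places, the bystanders within 30 mm of theirs (all of step 2 and linear speed of each of cover_0, cover_1, cover_2, cover_3 below 0.02 m/s and (contact force between the fingers and cover_0 above 2 N or contact force between the fingers and cover_1 above 2 N or contact force between the fingers and cover_2 above 2 N or contact force between the fingers and cover_3 above 2 N) and distance of each of cover_0, cover_1, cover_2, cover_3 from where it was at the start of the episode below 0.015 m and distance of each of ramekin, shaker, spoon, spatula from where it was at the start of the episode below 0.03 m); the arm keeps its last pose, push and grip.
It fails at once if a cover is lifted, shifted by more than 20 mm or tipped by more than 0.35 rad (distance of any of cover_0, cover_1, cover_2, cover_3 from where it was at the start of the episode above 0.02 m or angle between any of cover_0, cover_1, cover_2, cover_3's own z axis and vertical above 0.35 rad).
It fails at once if a bystander is moved by more than 40 mm (distance of any of ramekin, shaker, spoon, spatula from where it was at the start of the episode above 0.04 m).
It also fails if it takes over 58 s, if anything falls off the work surface, if the arm or the gripper's body presses on something with over 40 N, if the wrist force passes 120 N, or if a joint passes its speed limit or range.

## Working session

There is one attempt and no reset: what is moved stays moved. The work goes in short steps, Python scripts to look and compute and a tool call to move; the robot and the scene stay as the last step left them, time stands still between calls to the robot, and variables do not carry over. Pictures are saved under pics/ and viewed, and the job is handed in when it is done.

Besides the shell and the picture viewer there is one more tool, called after ">>>" in YAML: its name, and indented under it one key for each argument. step_arm: Moves the arm, as the interface text tells. Its arguments: {"type":"object","properties":{"moves":{"type":"array"},"grip":{"type":"number"},"force":{"type":"number"}},"required":["moves"]}

```bash
mkdir -p pics; ls
cat > h.py <<'E'
import numpy as np,cv2
from station import env
def cam(n):
    c=env.read_camera(n); return c
def cloud(c):
    z=c["range_z"]; K=c["intrinsics"]; v,u=np.mgrid[:z.shape[0],:z.shape[1]]
    P=np.stack([(u-K[0,2])*z/K[0,0],(v-K[1,2])*z/K[1,1],z],-1)
    X=(P-c["t"])@c["R"]; X[z==0]=np.nan
    return X
E
python3 - <<'E'
from h import *
s=env.sense(); print(s)
for n in("top","side"):
    c=cam(n); cv2.imwrite(f"pics/{n}0.png",c["frame"][:,:,::-1]); np.savez(f"{n}0.npz",**c)
    print(n,c["intrinsics"],c["R"],c["t"])
E
```

```text
pics
{'time_s': 0.0, 'joints': array([-0.89381602,  0.50188888, -0.42677435,  1.55146339,  0.22082406,
        1.13825463, -0.21033543]), 'qd': array([ 0.00076549, -0.0006281 ,  0.00012239,  0.00014049,  0.00033886,
        0.00100488,  0.00078088]), 'tau': array([ 1.10248897e-03, -5.69540656e+01, -5.81585884e+00, -2.80933803e+01,
        1.06119347e-02,  1.23028457e-02, -1.91388290e-05]), 'tcp_pos': array([0.26112365, 0.59449114, 0.23022654]), 'tcp_rot': array([[-9.15614386e-01,  4.02056709e-01, -8.36040202e-04],
       [ 4.02057575e-01,  9.15612685e-01, -1.76586847e-03],
       [ 5.55097460e-05, -1.95299087e-03, -9.99998091e-01]]), 'force': array([-0.52636935, -0.41910772,  0.24647771]), 'moment': array([0.03942537, 0.02194048, 0.03224386]), 'finger_gap': 0.0853640047744839}
top [[433.23082494   0.         316.64598032]
 [  0.         433.23082494 195.56902395]
 [  0.           0.           1.        ]] [[ 0.02124771 -0.99973992 -0.00828374]
 [-0.98447713 -0.01947803 -0.17442875]
 [ 0.17422203  0.01186137 -0.98463495]] [-0.01479145  0.43171299  1.34695719]
side [[383.41287472   0.         311.34840594]
 [  0.         383.41287472 199.55954927]
 [  0.           0.           1.        ]] [[ 0.87135324 -0.49042008 -0.01522086]
 [-0.27958013 -0.47077288 -0.83678423]
 [ 0.40321022  0.7333901  -0.54732119]] [-0.39827264  0.17996168  0.89340196]
```

View pics/top0.png

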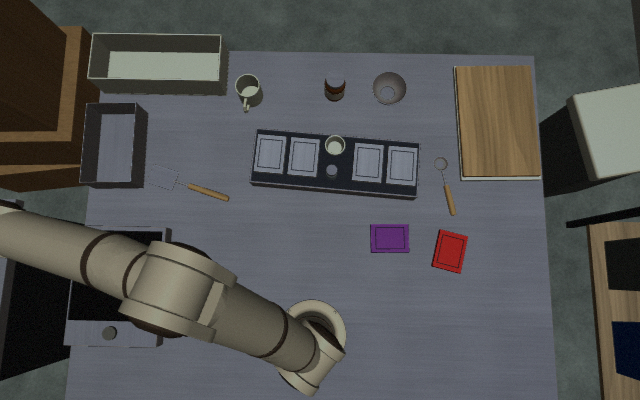

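View pics/side0.png

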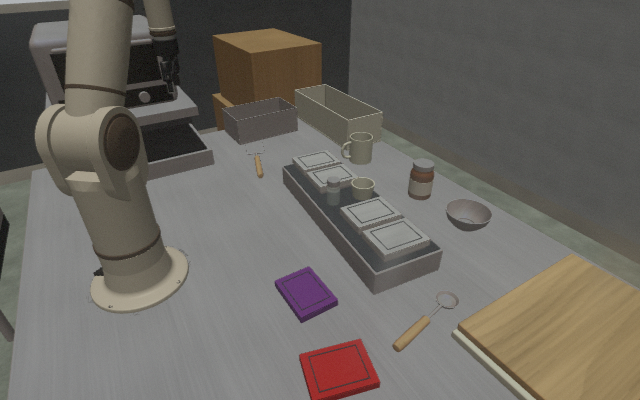

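The top view shows the four steel covers in the rail at about (270,153), (304,157), (368,162) and (402,165), for cover_0 to cover_3. The look-alikes are purple at (390,238) and red at (451,251), both lying on the table. The ramekin is at (335,146) and the shaker at (332,171). Next I'll measure the covers.

Run:
```python
from h import *
for n in("top","side"):
    c=dict(np.load(f"{n}0.npz")); X=cloud(c)
    m=(X[...,2]>.088)&(X[...,2]<.108)&(X[...,0]>.4)&(X[...,0]<.8)&(abs(X[...,1])<.45)
    k,l,st,ce=cv2.connectedComponentsWithStats(m.astype(np.uint8),connectivity=4)
    for i in range(1,k):
        if st[i,4]<120: continue
        p=X[l==i]; r=cv2.minAreaRect((p[:,:2]*1000).astype(np.float32))
        print(n,ce[i].round(),st[i,4],"med",p.mean(0).round(4),"zmed",np.median(p[:,2]).round(4),"rect",np.round(r[0],1),np.round(r[1],1),round(r[2],1))
c=dict(np.load("top0.npz")); f=c["frame"][110:210,230:440]
cv2.imwrite("pics/crop0.png",cv2.resize(f[:,:,::-1],None,fx=3.8,fy=3.8,interpolation=cv2.INTER_CUBIC))
```

```text
top [199.  83.] 124 med [0.7812 0.3786 0.0976] zmed 0.0974 rect [780.1 379.2] [ 20.7 139.7] 7.1
top [270. 154.] 1110 med [0.5498 0.1418 0.0998] zmed 0.1 rect [551.9 142.3] [ 90.5 122.1] 85.9
top [303. 157.] 1107 med [0.5424 0.0377 0.0999] zmed 0.1001 rect [543.7  38. ] [ 90.2 121.9] 85.7
top [367. 163.] 1118 med [ 0.5278 -0.1611  0.0999] zmed 0.1001 rect [ 528.4 -161.4] [ 90.5 122.1] 85.5
top [401. 166.] 1142 med [ 0.5199 -0.2652  0.1   ] zmed 0.1001 rect [ 521.1 -266.2] [ 91.  121.3] 85.8
side [340. 121.] 128 med [0.7836 0.3648 0.0981] zmed 0.0983 rect [782.1 376.6] [ 19.3 143.8] 6.7
side [327. 169.] 1488 med [0.5489 0.0712 0.098 ] zmed 0.0986 rect [551.   55.9] [261.7 132.6] 86.8
side [370. 213.] 1256 med [ 0.5254 -0.1702  0.0978] zmed 0.0985 rect [ 530.8 -164.3] [ 93.3 123.2] 86.4
side [395. 237.] 1607 med [ 0.5174 -0.2744  0.0978] zmed 0.0985 rect [ 521.9 -268.9] [ 93.5 121.9] 85.4
```

View pics/crop0.png

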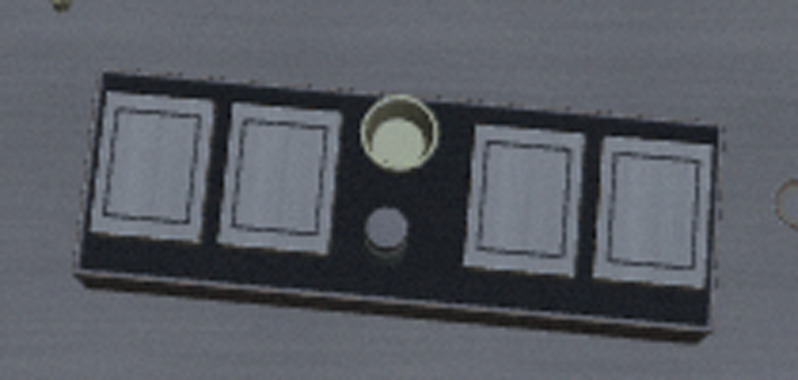

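The covers' tops measure about 0.099 m, with their centres at (.551,.142), (.5435,.038), (.528,-.162) and (.521,-.266). The rail's yaw is −0.075 rad. I'll shut the fingers, travel to cover_0 and align the tool with the rail.

>>> step_arm:
  moves:
    - [[-34.5, -25.8, 5, 0], [-34.5, -25.8, 5, 0], [-34.5, -25.8, 5, 0], [-34.5, -25.8, 5, 0], [-34.5, -25.8, 5, 0], [-34.5, -25.8, 5, 0], [-34.5, -25.8, 5, 0], [-34.5, -25.8, 5, 0], [-34.5, -25.8, 5, 0], [-34.5, -25.8, 5, 0]]
  grip: 1
  force: 40

```text
time_s: 1.35
tcp_pos: [0.4738, 0.2188, 0.1809]
tcp_rot: [[-0.916, 0.402, -0.0], [0.402, 0.916, -0.0], [0.0, -0.0, -1.0]]
force: [1.1, -0.2, -0.0]
finger_gap: -0.0002
```

>>> step_arm:
  moves:
    - [[-34.5, -25.8, 5, 0], [-34.5, -25.8, 5, 0], [0, 0, 0, -0.085], [0, 0, 0, -0.085], [0, 0, 0, -0.085], [0, 0, 0, -0.085], [0, 0, 0, 0], [0, 0, 0, 0]]

```text
time_s: 2.35
tcp_pos: [0.5157, 0.1451, 0.1711]
tcp_rot: [[-0.997, 0.075, -0.0], [0.075, 0.997, -0.0], [0.0, -0.0, -1.0]]
force: [-0.0, -0.6, 0.9]
finger_gap: 0.0002
```

```bash
cat > rep.py <<'E'
from h import *
import sys
C=np.array([[.5515,.142],[.5436,.0378],[.5283,-.1613],[.5207,-.2660]])
s=env.sense();R=s["tcp_rot"];p=s["tcp_pos"]
print("t",s["time_s"],"tcp",p.round(4),"F",s["force"].round(2),"M",s["moment"].round(3),"gap",round(s["finger_gap"],4)); print(R.round(3).tolist())
xr=np.array([.9972,-.0746]);yr=np.array([.0746,.9972])
for i,c in enumerate(C):
    d=p[:2]-c; print(i,"tcp in cover mm",(d@xr*1000).round(1),(d@yr*1000).round(1))
E
python3 rep.py
```

```text
t 2.35 tcp [0.5157 0.1451 0.1711] F [-0.03 -0.63  0.87] M [0.004 0.003 0.048] gap 0.0002
[[-0.997, 0.075, -0.0], [0.075, 0.997, -0.0], [0.0, -0.0, -1.0]]
0 tcp in cover mm -35.9 0.5
1 tcp in cover mm -35.8 105.0
2 tcp in cover mm -35.4 304.7
3 tcp in cover mm -35.6 409.6
```

>>> step_arm:
  moves:
    - [[0, 0, 15, 0], [0, 0, 20, 0], [0, 0, 17, 0], [0, 0, 9, 0], [0, 0, 4, 0], [0, 0, 1, 0], [0, 0, 1, 0], [0, 0, 0, 0]]

```text
time_s: 3.35
tcp_pos: [0.5162, 0.1453, 0.1047]
tcp_rot: [[-0.997, 0.074, 0.001], [0.074, 0.997, 0.0], [-0.001, 0.0, -1.0]]
force: [0.4, 0.1, -0.5]
finger_gap: -0.0005
```

>>> step_arm:
  moves:
    - [[0, 0, 1, 0], [0, 0, 1, 0], [0, 0, 0, 0]]

```text
time_s: 3.72
tcp_pos: [0.5158, 0.1452, 0.1022]
tcp_rot: [[-0.997, 0.074, -0.0], [0.074, 0.997, -0.0], [0.0, -0.0, -1.0]]
force: [-0.1, 0.1, 0.1]
finger_gap: 0.0001
```

>>> step_arm:
  moves:
    - [[0, 0, 1, 0], [0, 0, 0, 0]]

```text
time_s: 3.98
tcp_pos: [0.5158, 0.1452, 0.1012]
tcp_rot: [[-0.997, 0.074, -0.0], [0.074, 0.997, -0.0], [0.0, -0.0, -1.0]]
force: [-0.1, 0.2, -0.6]
finger_gap: -0.0002
```

>>> step_arm:
  moves:
    - [[0, 0, 1, 0], [0, 0, 0, 0]]

```text
time_s: 4.22
tcp_pos: [0.5158, 0.1452, 0.1002]
tcp_rot: [[-0.997, 0.074, -0.0], [0.074, 0.997, -0.0], [0.0, -0.0, -1.0]]
force: [0.3, -0.2, 0.2]
finger_gap: -0.0003
```

>>> step_arm:
  moves:
    - [[0, 0, 1, 0], [0, 0, 0, 0]]

```text
time_s: 4.47
tcp_pos: [0.5159, 0.1452, 0.0992]
tcp_rot: [[-0.997, 0.074, -0.0], [0.074, 0.997, 0.0], [0.0, -0.0, -1.0]]
force: [-1.0, -0.1, -0.4]
finger_gap: -0.0001
```

>>> step_arm:
  moves:
    - [[0, 0, 1, 0], [0, 0, 0, 0]]

```text
time_s: 4.72
tcp_pos: [0.516, 0.1452, 0.0991]
tcp_rot: [[-0.997, 0.074, 0.0], [0.074, 0.997, -0.0], [-0.0, -0.0, -1.0]]
force: [-2.8, -0.7, 7.3]
finger_gap: -0.0001
```

Cover_0 took 7.3 N at z 0.0991 without sinking, so it's sound. On to cover_1.

>>> step_arm:
  moves:
    - [[0, 0, -6, 0], [0, 0, -12, 0], [0, -25, 0, 0], [0, -35, 0, 0], [0, -30, 0, 0], [0, -14, 0, 0], [0, 0, 10, 0], [0, 0, 5, 0], [0, 0, 1, 0], [0, 0, 0, 0]]

```text
time_s: 5.98
tcp_pos: [0.5082, 0.0425, 0.1001]
tcp_rot: [[-0.997, 0.072, -0.0], [0.072, 0.997, 0.0], [0.0, 0.0, -1.0]]
force: [0.5, 0.4, 0.6]
finger_gap: -0.0
```

>>> step_arm:
  moves:
    - [[0, 0, 1, 0], [0, 0, 0, 0]]

```text
time_s: 6.22
tcp_pos: [0.5083, 0.0417, 0.0993]
tcp_rot: [[-0.997, 0.074, 0.0], [0.074, 0.997, 0.0], [-0.0, 0.0, -1.0]]
force: [0.3, 0.3, 0.0]
finger_gap: 0.0003
```

>>> step_arm:
  moves:
    - [[0, 0, 1, 0], [0, 0, 0, 0]]

```text
time_s: 6.48
tcp_pos: [0.5084, 0.0416, 0.0991]
tcp_rot: [[-0.997, 0.074, 0.0], [0.074, 0.997, -0.0], [-0.0, -0.0, -1.0]]
force: [-2.6, -0.5, 7.3]
finger_gap: 0.0
```

Cover_1 is rigid too. I'll cross the middle bay at about z 0.18, clear of the shaker.

>>> step_arm:
  moves:
    - [[0, 0, -8, 0], [0, 0, -25, 0], [0, 0, -30, 0], [0, 0, -20, 0], [0, -30, 0, 0], [0, -45, 0, 0], [0, -50, 0, 0], [0, -45, 0, 0], [0, -29, 0, 0], [0, 0, 0, 0]]

```text
time_s: 7.72
tcp_pos: [0.493, -0.1602, 0.1816]
tcp_rot: [[-0.997, 0.079, 0.0], [0.079, 0.997, -0.001], [-0.0, -0.001, -1.0]]
force: [0.2, 0.5, 0.3]
finger_gap: -0.0
```

```bash
python3 rep.py
```

```text
t 7.725 tcp [ 0.493  -0.1602  0.1816] F [0.21 0.47 0.34] M [-0.049 -0.058  0.02 ] gap -0.0
[[-0.997, 0.079, 0.0], [0.079, 0.997, -0.001], [-0.0, -0.001, -1.0]]
0 tcp in cover mm -35.8 -305.7
1 tcp in cover mm -35.7 -201.2
2 tcp in cover mm -35.3 -1.5
3 tcp in cover mm -35.5 103.5
```

>>> step_arm:
  moves:
    - [[0, 0, 20, 0], [0, 0, 27, 0], [0, 0, 20, 0], [0, 0, 11, 0], [0, 0, 3, 0], [0, 0, 1, 0], [0, 0, 0, 0]]

```text
time_s: 8.6
tcp_pos: [0.4942, -0.157, 0.1]
tcp_rot: [[-0.997, 0.074, 0.001], [0.074, 0.997, -0.0], [-0.001, -0.0, -1.0]]
force: [-0.2, 0.4, 0.3]
finger_gap: 0.0001
```

>>> step_arm:
  moves:
    - [[0, 0, 1, 0], [0, 0, 0, 0]]

```text
time_s: 8.85
tcp_pos: [0.4941, -0.1571, 0.0991]
tcp_rot: [[-0.997, 0.074, 0.001], [0.074, 0.997, -0.0], [-0.001, -0.0, -1.0]]
force: [-0.8, -0.9, 4.8]
finger_gap: -0.0001
```

>>> step_arm:
  moves:
    - [[0, 0, 0.5, 0], [0, 0, 0, 0], [0, 0, 0, 0]]

```text
time_s: 9.22
tcp_pos: [0.4941, -0.1571, 0.0991]
tcp_rot: [[-0.997, 0.074, 0.001], [0.074, 0.997, -0.001], [-0.001, -0.0, -1.0]]
force: [-3.0, 1.2, 9.2]
finger_gap: 0.0003
```

Cover_2 is sound as well (9 N, no sink). Now cover_3, 3 mm further out along x and with a light press.

>>> step_arm:
  moves:
    - [[0, 0, -6, 0], [0, 0, -12, 0], [2, -25, 0, 0], [0, -37, 0, 0], [0, -32, 0, 0], [0, -14, 0, 0], [0, 0, 9, 0], [0, 0, 5, 0], [0, 0, 1, 0], [0, 0, 0, 0]]

```text
time_s: 10.48
tcp_pos: [0.4838, -0.2635, 0.1006]
tcp_rot: [[-0.997, 0.072, -0.0], [0.072, 0.997, 0.001], [0.0, 0.001, -1.0]]
force: [-0.0, 0.1, 0.2]
finger_gap: 0.0
```

>>> step_arm:
  moves:
    - [[0, 0, 1, 0], [0, 0, 1, 0], [0, 0, 0, 0]]

```text
time_s: 10.85
tcp_pos: [0.4838, -0.2644, 0.099]
tcp_rot: [[-0.997, 0.074, 0.0], [0.074, 0.997, -0.0], [-0.0, -0.0, -1.0]]
force: [-0.1, 0.3, 2.3]
finger_gap: 0.0002
```

```bash
python3 rep.py
```

```text
t 10.85 tcp [ 0.4838 -0.2644  0.099 ] F [-0.15  0.34  2.32] M [ 0.106  0.005 -0.005] gap 0.0002
[[-0.997, 0.074, 0.0], [0.074, 0.997, -0.0], [-0.0, -0.0, -1.0]]
0 tcp in cover mm -37.2 -410.4
1 tcp in cover mm -37.1 -305.9
2 tcp in cover mm -36.6 -106.2
3 tcp in cover mm -36.9 -1.2
```

>>> step_arm:
  moves:
    - [[0, 0, 0.7, 0], [0, 0, 0.7, 0], [0, 0, 0, 0]]

```text
time_s: 11.22
tcp_pos: [0.4836, -0.2645, 0.0973]
tcp_rot: [[-0.997, 0.074, -0.0], [0.074, 0.997, 0.0], [0.0, 0.0, -1.0]]
force: [-0.9, 0.7, 1.4]
finger_gap: 0.0002
```

It gives at 1.4–2.3 N, so cover_3 is rocking. I'll press slightly further so the tip clearly passes 0.05 rad, then look.

>>> step_arm:
  moves:
    - [[0, 0, 0.6, 0], [0, 0, 0.5, 0], [0, 0, 0, 0]]

```text
time_s: 11.6
tcp_pos: [0.4835, -0.2645, 0.0967]
tcp_rot: [[-0.997, 0.074, -0.0], [0.074, 0.997, -0.0], [0.0, -0.0, -1.0]]
force: [-1.7, 1.1, 5.4]
finger_gap: 0.0
```

```bash
cat > tilt.py <<'E'
from h import *
import sys
c=cam(sys.argv[1]); tag=sys.argv[2]; cv2.imwrite(f"pics/{sys.argv[1]}{tag}.png",c["frame"][:,:,::-1])
X=cloud(c); X0=cloud(dict(np.load(sys.argv[1]+"0.npz")))
C=np.array([[.5515,.142],[.5436,.0378],[.5283,-.1613],[.5207,-.2660]])
xr=np.array([.9972,-.0746]);yr=np.array([.0746,.9972])
for i,q in enumerate(C):
    for n,Y in(("start",X0),("now",X)):
        d=Y[...,:2]-q; u=d@xr; w=d@yr
        m=(abs(u)<.055)&(abs(w)<.04)&(Y[...,2]>.085)&(Y[...,2]<.108)
        A=np.c_[u[m],w[m],np.ones(m.sum())]; z=Y[...,2][m]
        if m.sum()>50:
            k=np.linalg.lstsq(A,z,rcond=None)[0]; print(i,n,m.sum(),"slope x,y",k[:2].round(4),"z",k[2].round(4))
E
python3 tilt.py side 1; python3 rep.py|head -1
```

```text
0 start 439 slope x,y [0.0016 0.003 ] z 0.0988
0 now 436 slope x,y [0.0004 0.0011] z 0.0989
1 start 469 slope x,y [-0.0004  0.0012] z 0.0989
1 now 473 slope x,y [0.0006 0.0007] z 0.0988
2 start 856 slope x,y [-0.0007  0.001 ] z 0.0988
2 now 421 slope x,y [-0.0022  0.0026] z 0.0987
3 start 1118 slope x,y [ 0.0019 -0.0003] z 0.0987
3 now 884 slope x,y [0.1049 0.0005] z 0.0998
t 11.65 tcp [ 0.4836 -0.2645  0.0967] F [-2.09  1.88  5.41] M [ 0.259  0.429 -0.002] gap 0.0002
```

View pics/side1.png

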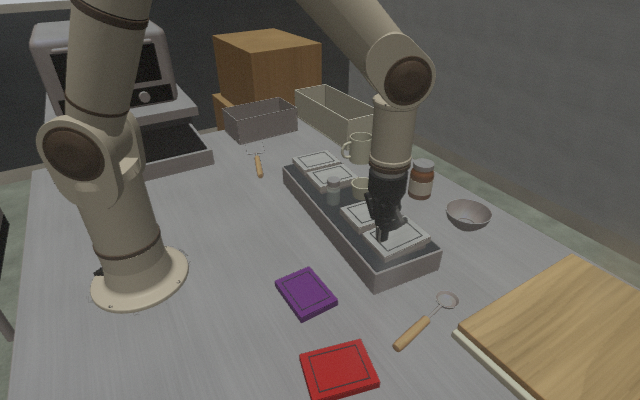

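The depth shows cover_3 tipped 0.105 rad and the other three flat. In the picture the fingers are on its near end at about (383,238). I'll lift off, move to the middle and press.

>>> step_arm:
  moves:
    - [[0, 0, -4, 0], [0, 0, -10, 0], [-12, 0, 0, 0], [-17, 1.2, 0, 0], [-8, 0, 0, 0], [0, 0, 0, 0]]

```text
time_s: 12.4
tcp_pos: [0.5212, -0.2658, 0.11]
tcp_rot: [[-0.997, 0.073, 0.0], [0.073, 0.997, 0.0], [-0.0, 0.0, -1.0]]
force: [-0.1, 0.1, 0.3]
finger_gap: 0.0001
```

```bash
python3 rep.py; python3 tilt.py side 2
```

```text
t 12.4 tcp [ 0.5212 -0.2658  0.11  ] F [-0.11  0.08  0.34] M [0.045 0.004 0.041] gap 0.0001
[[-0.997, 0.073, 0.0], [0.073, 0.997, 0.0], [-0.0, 0.0, -1.0]]
0 tcp in cover mm 0.3 -408.9
1 tcp in cover mm 0.4 -304.4
2 tcp in cover mm 0.8 -104.7
3 tcp in cover mm 0.5 0.2
0 start 439 slope x,y [0.0016 0.003 ] z 0.0988
0 now 435 slope x,y [ 0.0033 -0.0008] z 0.0989
1 start 469 slope x,y [-0.0004  0.0012] z 0.0989
1 now 480 slope x,y [ 0.0015 -0.0009] z 0.0989
2 start 856 slope x,y [-0.0007  0.001 ] z 0.0988
2 now 785 slope x,y [0.0005 0.0032] z 0.0987
3 start 1118 slope x,y [ 0.0019 -0.0003] z 0.0987
3 now 968 slope x,y [-0.0002 -0.001 ] z 0.0986
```

The cover has levelled itself and the tool is 0.5 mm from its centre. Pressing down.

>>> step_arm:
  moves:
    - [[0, 0, 6, 0], [0, 0, 4, 0], [0, 0, 1, 0], [0, 0, 1, 0], [0, 0, 1, 0], [0, 0, 0, 0]]

```text
time_s: 13.2
tcp_pos: [0.5199, -0.266, 0.0973]
tcp_rot: [[-0.997, 0.074, -0.001], [0.074, 0.997, 0.0], [0.001, 0.0, -1.0]]
force: [-4.5, 1.0, 5.7]
finger_gap: -0.0001
```

>>> step_arm:
  moves:
    - [[0, 0, 1, 0], [0, 0, 1, 0], [0, 0, 0, 0]]

```text
time_s: 13.58
tcp_pos: [0.52, -0.2661, 0.0954]
tcp_rot: [[-0.997, 0.074, -0.001], [0.074, 0.997, 0.0], [0.001, 0.0, -1.0]]
force: [-3.3, 0.3, 6.0]
finger_gap: -0.0001
```

>>> step_arm:
  moves:
    - [[0, 0, 1, 0], [0, 0, 1, 0], [0, 0, 0, 0], [0, 0, 0, 0]]

```text
time_s: 14.08
tcp_pos: [0.52, -0.2661, 0.0941]
tcp_rot: [[-0.997, 0.074, -0.001], [0.074, 0.997, 0.0], [0.001, -0.0, -1.0]]
force: [-5.2, 1.8, 11.4]
finger_gap: -0.0003
```

>>> step_arm:
  moves:
    - [[0, 0, 0.3, 0], [0, 0, 0, 0], [0, 0, 0, 0], [0, 0, 0, 0]]

```text
time_s: 14.58
tcp_pos: [0.52, -0.2661, 0.0941]
tcp_rot: [[-0.997, 0.074, -0.001], [0.074, 0.997, -0.0], [0.001, -0.0, -1.0]]
force: [-6.7, 1.6, 13.0]
finger_gap: 0.0
```

```bash
python3 tilt.py side 3; python3 tilt.py top 3; python3 rep.py
python3 - <<'E'
import cv2,numpy as np
a=cv2.imread("pics/top3.png")[110:220,130:470]; b=cv2.imread("pics/side3.png")[120:360,240:480]
a=cv2.resize(a,None,fx=2,fy=2); b=cv2.resize(b,(340*2,340*2))[:370]
cv2.imwrite("pics/both3.png",np.vstack([a,b]))
E
```

```text
0 start 439 slope x,y [0.0016 0.003 ] z 0.0988
0 now 443 slope x,y [0.0009 0.0008] z 0.0989
1 start 469 slope x,y [-0.0004  0.0012] z 0.0989
1 now 470 slope x,y [0.0016 0.0008] z 0.0989
2 start 856 slope x,y [-0.0007  0.001 ] z 0.0988
2 now 723 slope x,y [0.0013 0.0007] z 0.0987
3 start 1118 slope x,y [ 0.0019 -0.0003] z 0.0987
3 now 935 slope x,y [ 0.0008 -0.0019] z 0.0941
0 start 876 slope x,y [0.0001 0.0003] z 0.1002
0 now 876 slope x,y [ 0.0044 -0.0043] z 0.1003
1 start 880 slope x,y [-0.0001 -0.0027] z 0.1001
1 now 883 slope x,y [-0.0011 -0.0001] z 0.1001
2 start 892 slope x,y [0.003  0.0005] z 0.1001
2 now 889 slope x,y [0.0023 0.0003] z 0.1002
3 start 898 slope x,y [-0.0006 -0.0027] z 0.1002
3 now 232 slope x,y [-0.0025 -0.0095] z 0.0954
t 14.675 tcp [ 0.52   -0.2661  0.0941] F [-6.9   2.03 11.94] M [0.519 1.525 0.066] gap 0.0003
[[-0.997, 0.074, -0.001], [0.074, 0.997, -0.0], [0.001, -0.0, -1.0]]
0 tcp in cover mm -1.0 -409.3
1 tcp in cover mm -0.9 -304.8
2 tcp in cover mm -0.5 -105.1
3 tcp in cover mm -0.7 -0.1
```

View pics/both3.png

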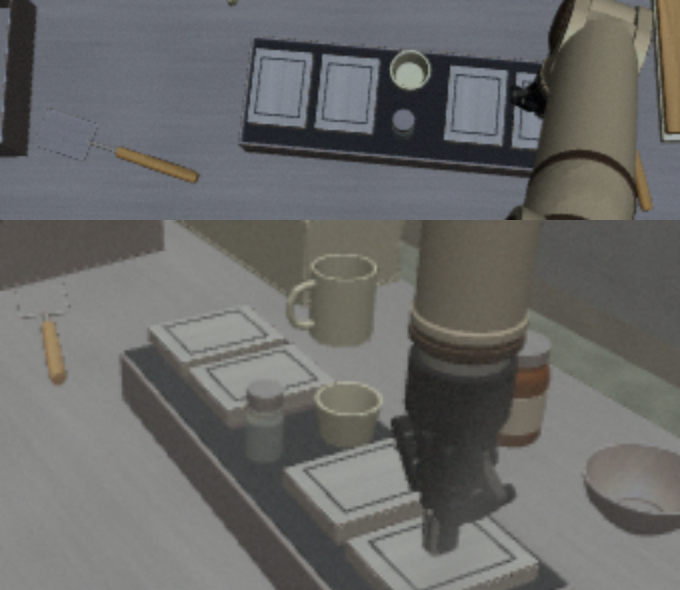

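The fingers are on the middle of cover_3, at about (438,545) in the side crop. Cover_3 sits about 4.6–4.8 mm lower than before and level, held with 12–13 N. The other covers and the bystanders are where they were. Handing in while holding.

```bash
python3 -c "
from station import env
print(env.hand_in())"
```

```text
the job is handed in; nothing more can be done
None
```

The loose cover was cover_3, at the rail's −y end. It is pressed fully home, and I handed the job in at about 14.7 s with the fingers still holding it down.

- **Finding it:** I pressed each cover lightly about 36 mm from its centre. Covers 0, 1 and 2 stayed rigid at 7–9 N. Cover_3 gave way at about 2 N, and the side camera's depth showed it tipped 0.105 rad. It levelled when I let go.
- **Pressing it home:** I pressed its middle, less than 1 mm from the measured centre. It sank from 0.0991 to 0.0941 m at the fingertips and then went rigid. The last reading was about 12 N down.
- **Last checks:** The side camera put cover_3 4.6 mm lower than at the start and level within 0.002 rad. The other three covers had not changed in height or tilt. The ramekin, shaker and spatula looked undisturbed in the last pictures. The spoon was mostly hidden by the arm in those pictures, but the arm never went near it.
- **Less certain:** The top camera's 0.01 rad slope for cover_3 is weak evidence, because the arm hid most of the cover. About 7 N of sideways force remained at the fingertips, but they had not moved between the last two readings.

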